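# Move the microscope accessories into the pocketed rack in the same order

## Task

Move the dropper bottle, the vial, the objective canister and the eyepiece from the saucers of the aluminium rail into the four round pockets of the grey block, keeping their order: the thing nearest the rail's steel tab goes into the pocket nearest the block's steel tab, and so on down the row. Do not tip any of them over on the way, and leave each one standing upright on the floor of its pocket.

Things in the scene. Friction and masses are not known exactly. Their poses are not given: they have to be found in the camera images.
- oil: small brown dropper bottle with black screw cap, 72 mm tall, body 31 mm across up to 53 mm, cap 28.6 mm across; about 0.06 kg; origin at the centre of its underside, z up; stands loose on a saucer of the rail
- vial: small clear glass vial with a white stopper, 48 mm tall, body 24.4 mm across up to 40 mm, stopper 27.6 mm across; about 0.04 kg; origin at the centre of its underside, z up; stands loose on a saucer of the rail
- can: white objective canister with a black screw lid, 54 mm tall, body 34 mm across up to 36 mm, lid 36 mm across; about 0.09 kg; origin at the centre of its underside, z up; stands loose on a saucer of the rail
- eyepiece: microscope eyepiece standing on its bright tube: 44 mm tall, tube 23 mm across up to 22 mm, then a black knurled head 34 mm across; about 0.07 kg; origin at the centre of its underside, z up; stands loose on a saucer of the rail
- rail: source rack: fixed flat aluminium rail, 40 wide, 256 long (own y), 10 mm thick, four square saucers on it; a flat dark steel tab with a square hole sticks out 32 mm beyond its +y end; places in its frame at x = 0, y = +93, +31, -31, -93 mm, counted first to fourth from the tab; things stand 13 mm above the bench; origin under its middle on the bench, z up; any yaw
- block: target rack: fixed grey block, 66 wide, 256 long (own y), 14 mm high, four round pockets 51 mm across, 10 mm deep (dark floor 4 mm above the bench); a flat dark steel tab with a square hole sticks out 32 mm beyond its +y end; places in its frame at x = 0, y = +93, +31, -31, -93 mm, counted first to fourth from the tab; origin under its middle on the bench, z up; any yaw
- seat_oil: saucer under the dropper bottle at the start: one of four identical white square saucers fixed on the rail, 56 x 56 mm, rim 4 mm high; origin at the middle of its floor, 13 mm above the bench; stays when the thing is gone and so shows its place in the row; z up, yaw as the rail
- seat_vial: saucer under the glass vial at the start: one of four identical white square saucers fixed on the rail, 56 x 56 mm, rim 4 mm high; origin at the middle of its floor, 13 mm above the bench; stays when the thing is gone and so shows its place in the row; z up, yaw as the rail
- seat_can: saucer under the objective canister at the start: one of four identical white square saucers fixed on the rail, 56 x 56 mm, rim 4 mm high; origin at the middle of its floor, 13 mm above the bench; stays when the thing is gone and so shows its place in the row; z up, yaw as the rail
- seat_eyepiece: saucer under the eyepiece at the start: one of four identical white square saucers fixed on the rail, 56 x 56 mm, rim 4 mm high; origin at the middle of its floor, 13 mm above the bench; stays when the thing is gone and so shows its place in the row; z up, yaw as the rail

How it is judged:
At the end, for the whole second after the job is handed in: Each of the four things stands at rest in the pocket with the same number, counted from the block's tab, as its start saucer has counted from the rail's tab: within 15 mm of the pocket's centre along each of the block's axes, its underside within 3 mm of the pocket floor, tilted less than 0.12 rad (((y of seat_oil in the frame of rail between 0.073 and 0.113 m and y of oil in the frame of block between 0.078 and 0.108 m) or (y of seat_oil in the frame of rail between 0.011 and 0.051 m and y of oil in the frame of block between 0.016 and 0.046 m) or (y of seat_oil in the frame of rail between -0.051 and -0.011 m and y of oil in the frame of block between -0.046 and -0.016 m) or (y of seat_oil in the frame of rail between -0.113 and -0.073 m and y of oil in the frame of block between -0.108 and -0.078 m)) and x of oil in the frame of block between -0.015 and 0.015 m and z of oil in the frame of block between 0.001 and 0.007 m and angle between each of oil, vial, can, eyepiece's own z axis and vertical below 0.12 rad and linear speed of each of oil, vial, can, eyepiece below 0.02 m/s and ((y of seat_vial in the frame of rail between 0.073 and 0.113 m and y of vial in the frame of block between 0.078 and 0.108 m) or (y of seat_vial in the frame of rail between 0.011 and 0.051 m and y of vial in the frame of block between 0.016 and 0.046 m) or (y of seat_vial in the frame of rail between -0.051 and -0.011 m and y of vial in the frame of block between -0.046 and -0.016 m) or (y of seat_vial in the frame of rail between -0.113 and -0.073 m and y of vial in the frame of block between -0.108 and -0.078 m)) and x of vial in the frame of block between -0.015 and 0.015 m and z of vial in the frame of block between 0.001 and 0.007 m and ((y of seat_can in the frame of rail between 0.073 and 0.113 m and y of can in the frame of block between 0.078 and 0.108 m) or (y of seat_can in the frame of rail between 0.011 and 0.051 m and y of can in the frame of block between 0.016 and 0.046 m) or (y of seat_can in the frame of rail between -0.051 and -0.011 m and y of can in the frame of block between -0.046 and -0.016 m) or (y of seat_can in the frame of rail between -0.113 and -0.073 m and y of can in the frame of block between -0.108 and -0.078 m)) and x of can in the frame of block between -0.015 and 0.015 m and z of can in the frame of block between 0.001 and 0.007 m and ((y of seat_eyepiece in the frame of rail between 0.073 and 0.113 m and y of eyepiece in the frame of block between 0.078 and 0.108 m) or (y of seat_eyepiece in the frame of rail between 0.011 and 0.051 m and y of eyepiece in the frame of block between 0.016 and 0.046 m) or (y of seat_eyepiece in the frame of rail between -0.051 and -0.011 m and y of eyepiece in the frame of block between -0.046 and -0.016 m) or (y of seat_eyepiece in the frame of rail between -0.113 and -0.073 m and y of eyepiece in the frame of block between -0.108 and -0.078 m)) and x of eyepiece in the frame of block between -0.015 and 0.015 m and z of eyepiece in the frame of block between 0.001 and 0.007 m); the robot touches nothing.
It fails at once if the dropper bottle is tipped over (more than 0.8 rad) (angle between oil's own z axis and vertical above 0.8 rad).
It fails at once if the glass vial is tipped over (more than 0.8 rad) (angle between vial's own z axis and vertical above 0.8 rad).
It fails at once if the canister is tipped over (more than 0.8 rad) (angle between can's own z axis and vertical above 0.8 rad).
It fails at once if the eyepiece is tipped over (more than 0.8 rad) (angle between eyepiece's own z axis and vertical above 0.8 rad).
It also fails if it takes over 109 s, if anything falls off the work surface, if the arm or the gripper's body presses on something with over 40 N, if the wrist force passes 120 N, or if a joint passes its speed limit or range.

## Robot

A 7-joint arm with a two-finger parallel gripper is mounted at the origin on a cart in front of the work surface, level with it; the furniture and walls round the work are solid. World frame = base frame: x ahead of the robot, y to its left, z up, the work surface at z = 0. Lengths are in m, angles in rad, forces in N, time in s.
With the tool pointing down it reaches from about 0.425 to 0.875 m from the base axis. Payload 4.7 kg.
Tool frame: the origin (TCP) lies midway between the tips of the shut fingers; the grasp point (between the pads) lies 19 mm behind it; z points along the fingers, y is the line along which they close (so a half turn about z gives the same grasp; the last joint's range is limited). The gripper opens to 87 mm and grips with 3 to 60 N. Pads are 19 mm wide; open, the fingers measure 117 mm over their backs; the gripper's body (75 mm by 190 mm) begins 51 mm behind the grasp point.
Start: joints at [-1.309, 0.321, -0.07, 1.45, 0.023, 1.371, -0.057], TCP at [0.159, 0.63, 0.223] pointing down, gripper open.
Joint ranges: [-2.86, 2.86], [-0.3, 2.09], [-1.38, 1.24], [0.06, 2.45], [-1.56, 4.7], [0.09, 2.05], [-2.69, 2.69]. Speed limits (rad/s): [2.57, 2.57, 3.14, 3.14, 3.14, 3.14, 3.14].

## Interface

Orientations are given as a rotation vector (axis times angle).
In Python, from bench import monitor, cams, workorder gives the robot as it stands.
- The arm moves only by the tool move_arm, never from a script. Its arguments are lists of equal length, an entry for each row: "slide": the shift along the tool's x, y, z in cm, a list of three; "roll": the turn about the tool's z in rad. In form: {"slide": [[dx, dy, dz], ...], "roll": [roll, ...]}. A call has 1 to 20 rows; each row is the pose to reach, as a shift and turn from the pose commanded when the call began, along the tool's axes at that moment; what a row does not reach only later rows make up. A row lasts 1/10 s, in which the tool goes at most 50 mm and 8.59 degrees, less where a joint would pass 70% of its speed; a pose out of reach is approached as far as the arm can. A call with a gripper value outside its range is refused whole. "gripper" is the finger opening in cm, from 0 to 8.7, set as the call begins (left out, the last holds). The fingers move at their own pace and stop on an object; "squeeze" is the grip in N (left out, the last holds). Time passes only in rows, so rows that repeat a pose let the fingers close. It gives the time, the measured TCP pose, the force, the opening and the grip force at its end, in the units of the state.
- monitor.get_state(): the state, without advancing time (a new reading comes with each control period).
- cams.get_image(name): name is "side" or "top"; returns the picture (384x512x3 uint8, red, green, blue); there is no depth.
- cams.get_calibration(name): a dict with "mtx" (3x3 intrinsics, pixels), "R" (3x3) and "t" (3): a world point X has camera coordinates R X + t. Camera axes: x right, y down, z forward; pixel columns grow to the right and rows downward; lengths in m; the calibration is good to about 2 mm. A picture is of the moment at which its call begins. get_calibration takes no time and is no camera call.
- workorder.close_job(): hands the job in; it is judged then, once.
The state is a dict: "time": time; "joint_positions": joint angles; "qd": joint speeds; "joint_torque": joint torques, N m; "position": TCP position; "tool_rot": TCP orientation; "ft_force": force on the tool from outside, world axes, zero at the start; "torque": the same for the moment, N m; "grip_width": opening from 0.0 (shut) to 1.0 (fully open); "grip_force": force on a finger pad.
Only numpy, scipy, OpenCV 4.12 (cv2) and the standard library are available. Lean on these libraries where they do the work, as an engineer would, in place of code of your own. Each camera call takes 0.05 s, during which the arm holds its last target. There are 200 camera calls.

## Working session

There is one attempt and no reset: what is moved stays moved. The work goes in short steps, Python scripts to look and compute and a tool call to move; the robot and the scene stay as the last step left them, time stands still between calls to the robot, and variables do not carry over. Pictures are saved under pics/ and viewed, at most 14 in all, crops included, and the job is handed in when it is done.

Besides the shell and the picture viewer there is one more tool, called as name([rows], argument=value, ...), one row to a line, values as JSON. move_arm: Moves the arm, as the interface text tells. Its arguments: {"type":"object","properties":{"slide":{"type":"array","items":{"type":"array","items":{"type":"number"}}},"roll":{"type":"array","items":{"type":"number"}},"gripper":{"type":"number"},"squeeze":{"type":"number"}},"required":["slide","roll"]}

```bash
mkdir -p pics; python3 - <<'E'
from bench import monitor,cams
import cv2,numpy as np
s=monitor.get_state();print(s['time'],s['position'],s['tool_rot'],s['grip_width'])
for n in('top','side'):
    im=cams.get_image(n);cv2.imwrite(f'pics/{n}0.png',im[:,:,::-1]);c=cams.get_calibration(n)
    print(n,c['mtx'],c['R'],c['t'],-np.array(c['R']).T@c['t'])
E
```

```text
0.0 [0.15931536 0.62958751 0.22147001] [-3.88114125e-01 -3.11739965e+00  3.02368027e-03] 0.9986845859464265
top [[354.41198625   0.         255.46414275]
 [  0.         354.41198625 181.11057507]
 [  0.           0.           1.        ]] [[ 0.08272915 -0.99655043  0.00656777]
 [-0.97502329 -0.08230163 -0.20629113]
 [ 0.20612005  0.01066256 -0.97846862]] [-0.06422844  0.5135888   0.79960405] [ 0.34126018 -0.03026351  0.88875812]
side [[375.05283526   0.         259.44273926]
 [  0.         375.05283526 192.11200287]
 [  0.           0.           1.        ]] [[ 0.93456352 -0.35506457 -0.02280753]
 [-0.21546196 -0.51377373 -0.83042922]
 [ 0.28313809  0.78100301 -0.55665709]] [-0.48700985  0.12968412  0.83770095] [ 0.24589859 -0.76053861  0.56289817]
```

View pics/top0.png

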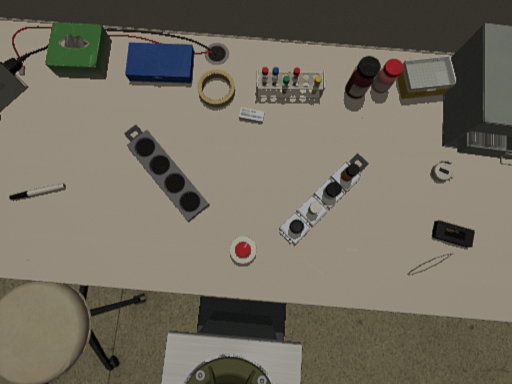

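View pics/side0.png

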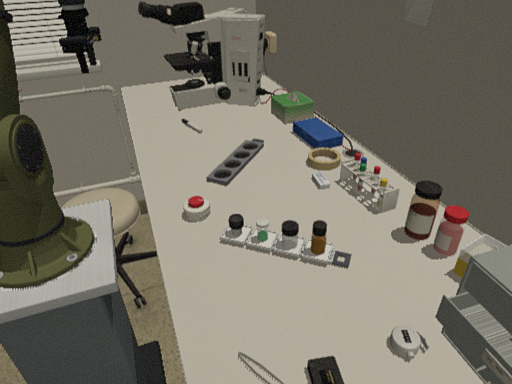

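The top view shows the rail's tab at (360,160), followed by oil (350,173), can (332,190), vial (313,210) and eyepiece (296,227). The block's tab is at (133,132), with pockets from (145,147) to (190,202). The side view shows the same order.

```bash
cat > h.py <<'E'
import numpy as np,cv2
from bench import cams,monitor
def ray(n,uv):
    c=cams.get_calibration(n);R=np.array(c['R']);K=np.array(c['mtx'])
    return -R.T@np.array(c['t']),R.T@np.linalg.solve(K,[uv[0],uv[1],1.])
def cast(n,uv,z):
    o,d=ray(n,uv);return o+d*(z-o[2])/d[2]
def proj(n,X):
    c=cams.get_calibration(n);p=np.array(c['mtx'])@(np.array(c['R'])@np.array(X)+c['t']);return p[:2]/p[2]
E
python3 - <<'E'
from h import *
im=cv2.imread('pics/top0.png');v=im.max(2);hsv=cv2.cvtColor(im,cv2.COLOR_BGR2HSV)
print('bg',hsv[250,330],'block',hsv[158,140:200:6].tolist(),'sauc',hsv[238,286:298:3].tolist())
for nm,(x0,y0,x1,y1) in dict(block=(118,120,215,225),rail=(275,148,375,248)).items():
    m=np.zeros_like(v);m[y0:y1,x0:x1]=(v[y0:y1,x0:x1]<50)*255
    n,_,st,ce=cv2.connectedComponentsWithStats(m)
    for i in range(1,n):
        if st[i,4]>15: print(nm,ce[i].round(1),st[i],cast('top',ce[i],.004).round(4))
a=cv2.resize(im[115:225,115:215],None,fx=4,fy=4,interpolation=cv2.INTER_CUBIC)
b=cv2.resize(im[148:258,275:375],None,fx=4,fy=4,interpolation=cv2.INTER_CUBIC)
cv2.imwrite('pics/c1.png',np.hstack([a,b]))
s=cv2.imread('pics/side0.png')[200:275,210:360];cv2.imwrite('pics/c2.png',cv2.resize(s,None,fx=5,fy=5,interpolation=cv2.INTER_CUBIC))
E
```

```text
bg [ 19  41 149] block [[10, 9, 84], [15, 12, 86], [20, 13, 57], [18, 55, 23], [18, 75, 17], [11, 20, 101], [19, 41, 150], [19, 42, 151], [18, 39, 150], [19, 41, 150]] sauc [[23, 15, 136], [30, 9, 84], [15, 4, 129], [19, 21, 99]]
block [144.6 146.7] [135 138  20  19 293] [0.5944 0.274  0.004 ]
block [159.3 164.5] [150 155  20  20 302] [0.5504 0.2294 0.004 ]
block [174.3 182.7] [165 173  20  20 304] [0.5062 0.1849 0.004 ]
block [189.5 201.2] [180 192  20  20 314] [0.4621 0.1405 0.004 ]
rail [350.2 171.6] [341 162  19  19 178] [ 0.5731 -0.2613  0.004 ]
rail [332.9 189.2] [325 181  17  17 189] [ 0.5233 -0.2186  0.004 ]
rail [296.2 226.4] [290 220  14  14 146] [ 0.4216 -0.1311  0.004 ]
```

View pics/c1.png

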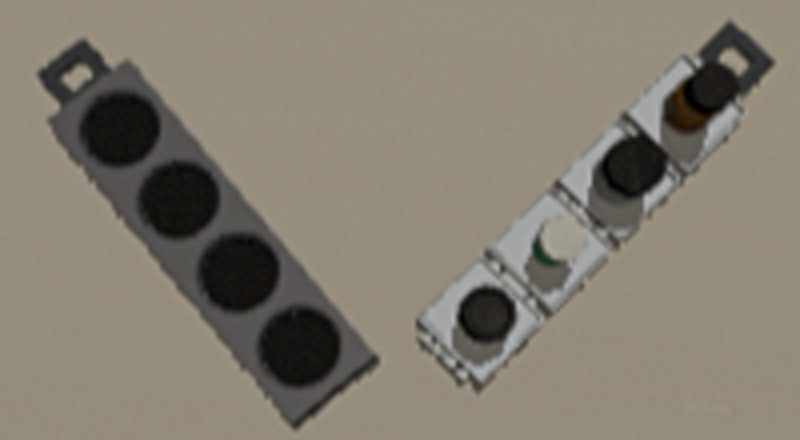

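View pics/c2.png

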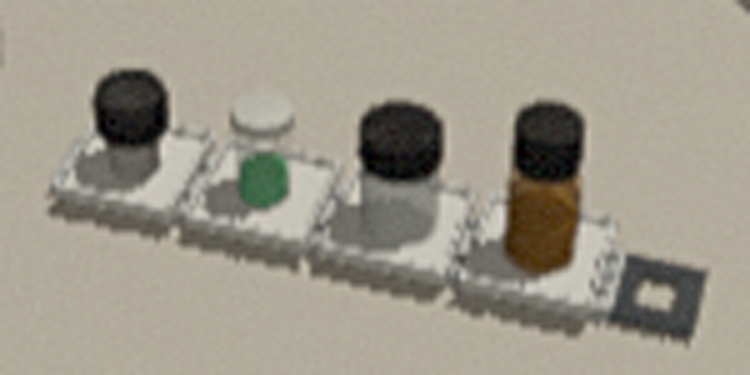

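The crops show the oil cap top at about (353,170) and the stopper at (316,208) in the top view. In the side view the cap centres are about (236,221), (262,223), (290,228) and (320,228), running from eyepiece to oil. Next I triangulate them and check the heights.

```bash
cat >> h.py <<'E'
from scipy.spatial.transform import Rotation as Ro
P=[(.594,.274),(.550,.229),(.506,.185),(.462,.1405)]
def plan(goals):
    "goals: (x,y,z,closing-axis angle mod pi) -> rows in current tool axes (cm, rad)"
    s=monitor.get_state();R=Ro.from_rotvec(s['tool_rot']).as_matrix()
    print('t',round(s['time'],2),'pos',s['position'].round(4) if hasattr(s['position'],'round') else s['position'],'zaxis',R[:,2].round(3),'q7',round(s['joint_positions'][6],2),'w',s['grip_width'])
    for x,y,z,a in goals:
        d=R.T@(np.array([x,y,z])-s['position'])*100
        c=np.arctan2(R[1,1],R[0,1]); r=-(a-c)  # tool z down
        r=(r+np.pi/2)%np.pi-np.pi/2
        print(d.round(2),round(r,3))
E
python3 - <<'E'
from h import *
T=dict(oil=(353,170.2),can=(333.3,189.2),vial=(315.7,208),eye=(296.2,226.4))
S=dict(oil=(319.8,228),can=(290.2,228.4),vial=(262.4,222.5),eye=(236.2,221.4))
Z=dict(oil=.0755,can=.058,vial=.057,eye=.046)
M={n:(lambda c:np.array(c['mtx'])@np.c_[c['R'],c['t']])(cams.get_calibration(n)) for n in('top','side')}
o=[]
for k in T:
    X=cv2.triangulatePoints(M['top'],M['side'],np.array(T[k],float),np.array(S[k],float)).ravel();X=X[:3]/X[3]
    print(k,X.round(4),'z exp',Z[k],'top',cast('top',T[k],Z[k]).round(4),'side',cast('side',S[k],Z[k]).round(4));o.append(X[:2])
o=np.array(o);print(np.linalg.norm(np.diff(o,axis=0),axis=1));d=o[0]-o[3];a=np.arctan2(d[1],d[0]);print('row ang',a,'closing',a+np.pi/2)
b=np.arctan2(.1335,.1323);print('block closing',b+np.pi/2)
plan([(.45,.35,.22,a+np.pi/2),(o[0][0],o[0][1],.17,a+np.pi/2),(*o[0],.032,a+np.pi/2)])
E
```

```text
oil [ 0.5584 -0.2487  0.0775] z exp 0.0755 top [ 0.5583 -0.2491  0.0755] side [ 0.5605 -0.2465  0.0755]
can [ 0.5123 -0.2078  0.0599] z exp 0.058 top [ 0.5122 -0.208   0.058 ] side [ 0.5138 -0.2056  0.058 ]
vial [ 0.4644 -0.1681  0.0609] z exp 0.057 top [ 0.4637 -0.1684  0.057 ] side [ 0.4672 -0.1635  0.057 ]
eye [ 0.4184 -0.1263  0.0474] z exp 0.046 top [ 0.4177 -0.1263  0.046 ] side [ 0.4196 -0.1246  0.046 ]
[0.06172862 0.06220338 0.06214682]
row ang -0.7184277004475231 closing 0.8523686263473734
block closing 2.3607091322058587
t 0.1 pos [0.1594 0.6296 0.2216] zaxis [-0.    -0.002 -1.   ] q7 -0.06 w 1.000624428289373
[-35.03 -19.98   0.19] 0.471
[-60.23 -75.36   5.29] 0.471
[-60.23 -75.33  19.09] 0.471
```

move_arm([
  [-3,-1.5,0],
  [-7,-4,0],
  [-11.5,-6.5,0],
  [-16,-9,0],
  [-20,-11.5,0],
  [-24,-14,0],
  [-28,-16,0],
  [-32,-18.5,0],
  [-35,-21,0],
  [-37,-25,0.5],
  [-39,-29.5,1],
  [-41,-34,1.5],
  [-43,-38.5,2],
  [-45,-43,2.5],
  [-47,-47.5,3],
  [-49,-52,3.5],
  [-51,-56.5,4],
  [-53,-60.5,4.5],
  [-55,-64,5],
  [-57,-67,5],
], roll=[0,0.05,0.1,0.15,0.2,0.25,0.3,0.35,0.4,0.45,0.471,0.471,0.471,0.471,0.471,0.471,0.471,0.471,0.471,0.471], gripper=8.7, squeeze=20)

```text
time: 2.1
position: [0.5469, -0.1615, 0.1717]
tool_rot: [-1.107, -2.939, 0.001]
ft_force: [0.8, 0.3, -0.0]
grip_width: 1.001
grip_force: 0.0
```

```bash
python3 -c "
from h import *
plan([(.5585,-.2485,.15,.852),(.5585,-.2485,.032,.852)])"
```

```text
t 2.1 pos [ 0.5469 -0.1615  0.1717] zaxis [-0.001  0.    -1.   ] q7 1.21 w 1.0009579482765196
[-6.61 -5.77  2.17] -0.002
[-6.63 -5.76 13.97] -0.002
```

move_arm([
  [-2,-2,1],
  [-4,-4,2],
  [-6,-5.5,2.2],
  [-6.6,-5.8,2.2],
  [-6.6,-5.8,3],
  [-6.6,-5.8,5],
  [-6.6,-5.8,7],
  [-6.6,-5.8,9],
  [-6.6,-5.8,11],
  [-6.6,-5.8,13],
  [-6.6,-5.8,14],
  [-6.6,-5.8,14],
  [-6.6,-5.8,14],
], roll=[0,0,0,0,0,0,0,0,0,0,0,0,0])

```text
time: 3.4
position: [0.5597, -0.2456, 0.0331]
tool_rot: [1.103, 2.941, 0.001]
ft_force: [0.6, -0.6, 0.2]
grip_width: 0.996
grip_force: 0.0
```

```bash
python3 - <<'E'
from h import *
plan([(.5585,-.2485,.032,.852)])
a=cams.get_image('side')[190:290,230:370,::-1];b=cams.get_image('top')[140:240,290:430,::-1]
cv2.imwrite('pics/g1.png',cv2.resize(np.vstack([a,b]),None,fx=3,fy=3,interpolation=cv2.INTER_CUBIC))
E
```

```text
t 3.4 pos [ 0.5597 -0.2456  0.0331] zaxis [ 0.001  0.    -1.   ] q7 1.47 w 0.9958672036765388
[-0.1  -0.3   0.11] 0.001
```

View pics/g1.png

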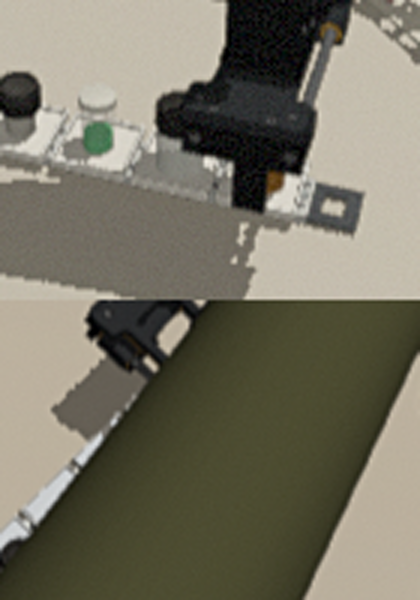

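The side view shows the gripper straddling the bottle, with the near finger in front of it. I correct by 3 mm, then close, and lift in the next call.

move_arm([
  [-0.1,-0.3,0.1],
  [-0.1,-0.3,0.1],
], roll=[0,0])

```text
time: 3.7
position: [0.558, -0.25, 0.0322]
tool_rot: [1.106, 2.94, -0.0]
ft_force: [0.8, -0.8, 0.2]
grip_width: 1.0
grip_force: 0.0
```

move_arm([
  [0,0,0],
  [0,0,0],
  [0,0,0],
  [0,0,0],
  [0,0,0],
  [0,0,0],
  [0,0,0],
  [0,0,0],
  [0,0,0],
  [0,0,0],
], roll=[0,0,0,0,0,0,0,0,0,0], gripper=1.0, squeeze=15)

```text
time: 4.7
position: [0.5581, -0.249, 0.0316]
tool_rot: [1.105, 2.941, 0.0]
ft_force: [-0.7, 0.7, -0.5]
grip_width: 0.353
grip_force: 15.0
```

move_arm([
  [0,0,-0.5],
  [0,0,-1.5],
  [0,0,-3],
  [0,0,-5],
  [0,0,-7],
  [0,0,-9],
  [0,0,-10.5],
  [0,0,-11.5],
  [0,0,-12],
  [0,0,-12],
], roll=[0,0,0,0,0,0,0,0,0,0])

```text
time: 5.7
position: [0.5582, -0.2493, 0.152]
tool_rot: [1.105, 2.94, 0.0]
ft_force: [1.2, -0.2, -0.6]
grip_width: 0.355
grip_force: 15.0
```

```bash
python3 -c "
from h import *
plan([(*P[0],.155,2.361),(*P[0],.024,2.361)])"
```

```text
t 5.7 pos [ 0.5582 -0.2493  0.152 ] zaxis [ 0.001 -0.    -1.   ] q7 1.4 w 0.3553999308742314
[31.76 41.74 -0.3 ] -1.509
[31.76 41.74 12.8 ] -1.509
```

move_arm([
  [0.6,0.8,0],
  [2,2.6,0],
  [4,5.2,0],
  [6.2,8.1,0],
  [8.4,11,0],
  [10.6,13.9,0],
  [12.8,16.8,0],
  [15,19.7,0],
  [17.2,22.6,0],
  [19.4,25.5,0],
  [21.6,28.4,0],
  [23.8,31.3,0],
  [26,34.2,0],
  [28.2,37,0],
  [30,39.4,0],
  [31.2,41,0],
  [31.8,41.7,0],
  [31.8,41.7,0],
  [31.8,41.7,0],
], roll=[-0.03,-0.1,-0.2,-0.3,-0.4,-0.5,-0.6,-0.7,-0.8,-0.9,-1.0,-1.1,-1.2,-1.3,-1.4,-1.48,-1.509,-1.509,-1.509])

```text
time: 7.6
position: [0.5928, 0.273, 0.1512]
tool_rot: [1.207, -2.899, 0.002]
ft_force: [0.5, -0.9, -0.7]
grip_width: 0.355
grip_force: 15.0
```

```bash
python3 - <<'E'
from h import *
plan([(*P[0],.0235,2.361)])
a=cams.get_image('side')[80:230,170:330,::-1];b=cams.get_image('top')[90:240,90:250,::-1]
cv2.imwrite('pics/g2.png',cv2.resize(np.hstack([a,b]),None,fx=2.5,fy=2.5,interpolation=cv2.INTER_CUBIC))
E
```

```text
t 7.6 pos [0.5928 0.273  0.1512] zaxis [-0.001 -0.001 -1.   ] q7 1.95 w 0.3551745228393771
[-1.700e-01 -1.000e-02  1.277e+01] -0.001
```

View pics/g2.png

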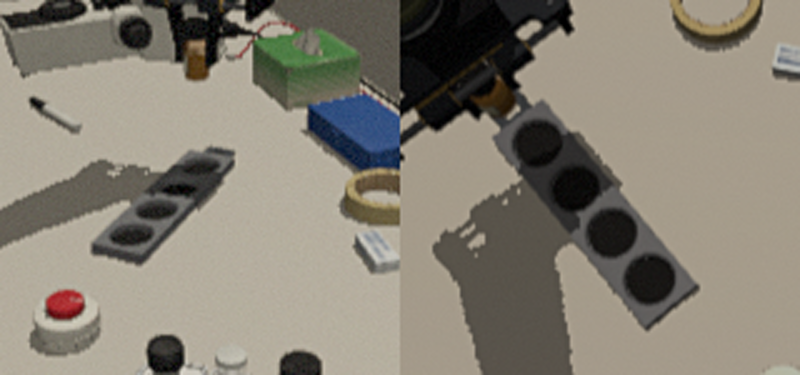

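The bottle hangs upright. I check the pocket positions against the side view, where P1 is at about (251,146) and P4 at about (223,174).

```bash
python3 -c "
from h import *
for i in (0,3): print(proj('side',[*P[i],.004]),proj('side',[*P[i],.014]))
print(cast('side',(251.2,146),.004),cast('side',(222.8,174),.004))"
```

```text
[250.43088652 148.25220378] [250.31892637 145.48119961]
[222.7677886  176.29927553] [222.49715997 173.30747247]
[0.60173885 0.2881568  0.004     ] [0.46566081 0.1528049  0.004     ]
```

move_arm([
  [-0.1,0,1],
  [-0.1,0,3],
  [-0.1,0,5],
  [-0.1,0,7],
  [-0.1,0,9],
  [-0.1,0,10.5],
  [-0.1,0,11.4],
  [-0.1,0,11.8],
  [-0.1,0,11.8],
], roll=[0,0,0,0,0,0,0,0,0])

```text
time: 8.6
position: [0.594, 0.2746, 0.0334]
tool_rot: [1.209, -2.9, 0.0]
ft_force: [-0.8, 1.1, -1.0]
grip_width: 0.352
grip_force: 15.0
```

move_arm([
  [0,0,0.3],
  [0,0,0.6],
  [0,0,0.9],
  [0,0,1.0],
  [0,0,1.0],
  [0,0,1.0],
], roll=[0,0,0,0,0,0])

```text
time: 9.2
position: [0.594, 0.2748, 0.0237]
tool_rot: [-1.209, 2.899, 0.0]
ft_force: [-0.5, 0.6, -0.5]
grip_width: 0.352
grip_force: 15.0
```

move_arm([
  [0,0,0],
  [0,0,0],
  [0,0,0],
  [0,0,0],
  [0,0,0],
  [0,0,0],
], roll=[0,0,0,0,0,0], gripper=7.0)

```text
time: 9.8
position: [0.594, 0.2748, 0.0236]
tool_rot: [-1.209, 2.899, 0.0]
ft_force: [0.1, -0.4, -0.1]
grip_width: 0.773
grip_force: 0.0
```

move_arm([
  [0,0,-0.5],
  [0,0,-1.5],
  [0,0,-3],
  [0,0,-5],
  [0,0,-7],
  [0,0,-9],
  [0,0,-11],
  [0,0,-13],
  [0,0,-13],
  [0,0,-13],
], roll=[0,0,0,0,0,0,0,0,0,0])

```text
time: 10.8
position: [0.5943, 0.2749, 0.1548]
tool_rot: [-1.208, 2.898, 0.001]
ft_force: [-0.4, 0.9, 0.4]
grip_width: 0.805
grip_force: 0.0
```

```bash
python3 - <<'E'
from h import *
plan([(.5125,-.207,.16,.852),(.5125,-.207,.039,.852)])
E
```

```text
t 10.8 pos [0.5943 0.2749 0.1548] zaxis [ 0.002  0.001 -1.   ] q7 1.95 w 0.80540757709939
[ 40.   -28.1   -0.59] 1.509
[ 40.02 -28.09  11.51] 1.509
```

move_arm([
  [1,-0.7,0],
  [3,-2.1,0],
  [6,-4.2,0],
  [9,-6.3,0],
  [12,-8.4,0],
  [15,-10.5,0],
  [18,-12.6,0],
  [21,-14.7,0],
  [24,-16.8,0],
  [27,-19,0],
  [30,-21,0],
  [33,-23.2,0],
  [36,-25.3,0],
  [38.5,-27,0],
  [39.6,-27.8,0],
  [40,-28.1,0],
  [40,-28.1,0],
  [40,-28.1,0],
  [40,-28.1,0],
], roll=[0.05,0.15,0.26,0.37,0.48,0.59,0.7,0.81,0.92,1.03,1.14,1.25,1.36,1.45,1.509,1.509,1.509,1.509,1.509])

```text
time: 12.7
position: [0.5127, -0.2053, 0.1533]
tool_rot: [-1.1, -2.942, -0.001]
ft_force: [0.5, 1.0, 0.0]
grip_width: 0.806
grip_force: 0.0
```

```bash
python3 - <<'E'
from h import *
plan([(.5125,-.207,.039,.852)])
a=cams.get_image('side')[80:230,170:330,::-1];b=cams.get_image('top')[90:240,90:250,::-1]
cv2.imwrite('pics/g3.png',cv2.resize(np.hstack([a,b]),None,fx=2.5,fy=2.5,interpolation=cv2.INTER_CUBIC))
E
```

```text
t 12.7 pos [ 0.5127 -0.2053  0.1533] zaxis [-0.     0.001 -1.   ] q7 1.3 w 0.8057093029866189
[-0.1  -0.15 11.43] 0.003
```

View pics/g3.png

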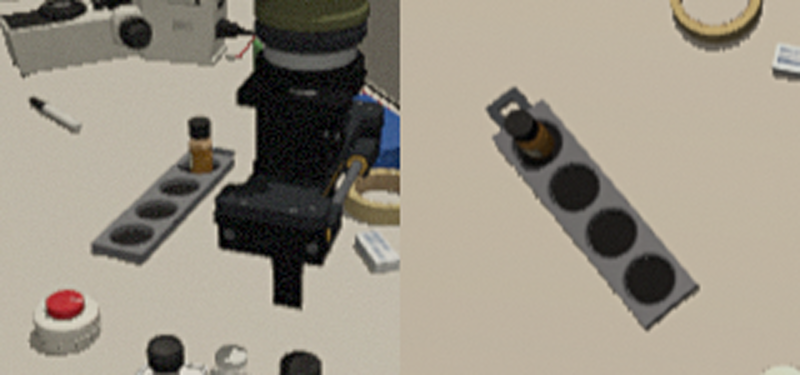

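The bottle stands upright in pocket 1. Next is the can.

move_arm([
  [-0.1,-0.1,1],
  [-0.1,-0.1,3],
  [-0.1,-0.1,5],
  [-0.1,-0.1,7],
  [-0.1,-0.1,9],
  [-0.1,-0.1,10.6],
  [-0.1,-0.1,11.4],
  [-0.1,-0.1,11.4],
  [-0.1,-0.1,11.4],
  [-0.1,-0.1,11.4],
], roll=[0,0,0,0,0,0,0,0,0,0])

```text
time: 13.8
position: [0.513, -0.2089, 0.0405]
tool_rot: [1.104, 2.939, 0.001]
ft_force: [0.0, 0.6, 0.5]
grip_width: 0.802
grip_force: 0.0
```

move_arm([
  [0,0,0],
  [0,0,0],
  [0,0,0],
  [0,0,0],
  [0,0,0],
  [0,0,0],
  [0,0,0],
  [0,0,0],
], roll=[0,0,0,0,0,0,0,0], gripper=1.0)

```text
time: 14.6
position: [0.5125, -0.2084, 0.0397]
tool_rot: [1.104, 2.941, 0.001]
ft_force: [0.4, 0.9, 0.4]
grip_width: 0.409
grip_force: 14.9
```

move_arm([
  [0,0,-0.5],
  [0,0,-1.5],
  [0,0,-3],
  [0,0,-5],
  [0,0,-7],
  [0,0,-9],
  [0,0,-11],
  [0,0,-12],
  [0,0,-12],
], roll=[0,0,0,0,0,0,0,0,0])

```text
time: 15.5
position: [0.5133, -0.2092, 0.1617]
tool_rot: [1.104, 2.937, 0.002]
ft_force: [0.6, 0.4, -1.1]
grip_width: 0.407
grip_force: 14.9
```

```bash
python3 - <<'E'
from h import *
plan([(.549,.2285,.16,2.361),(.549,.2285,.0305,2.361)])
E
```

```text
t 15.5 pos [ 0.5133 -0.2092  0.1617] zaxis [ 0.004 -0.    -1.   ] q7 1.3 w 0.40707327952159134
[26.14 35.29  0.17] -1.509
[26.18 35.26 13.12] -1.509
```

move_arm([
  [0.6,0.8,0],
  [2,2.7,0],
  [4,5.4,0],
  [6,8.1,0],
  [8,10.8,0],
  [10,13.5,0],
  [12,16.2,0],
  [14,18.9,0],
  [16,21.6,0],
  [18,24.3,0],
  [20,27,0],
  [22,29.7,0],
  [24,32.4,0],
  [25.5,34.4,0],
  [26.1,35.3,0],
  [26.1,35.3,0],
  [26.1,35.3,0],
], roll=[-0.04,-0.12,-0.23,-0.34,-0.45,-0.56,-0.67,-0.78,-0.89,-1.0,-1.11,-1.22,-1.33,-1.43,-1.509,-1.509,-1.509])

```text
time: 17.2
position: [0.5469, 0.2294, 0.1586]
tool_rot: [1.21, -2.897, 0.001]
ft_force: [0.2, -0.6, -1.3]
grip_width: 0.406
grip_force: 14.9
```

```bash
python3 - <<'E'
from h import *
plan([(.549,.2285,.031,2.361)])
E
```

```text
t 17.2 pos [0.5469 0.2294 0.1586] zaxis [-0.002 -0.001 -1.   ] q7 1.97 w 0.40581009580730326
[-0.11 -0.22 12.76] 0.001
```

move_arm([
  [0,0,1],
  [0,0,3],
  [0,0,5],
  [0,0,7],
  [0,0,9],
  [0,0,10.5],
  [0,0,11.4],
  [0,0,11.9],
  [0,0,12.3],
  [0,0,12.6],
  [0,0,12.6],
  [0,0,12.6],
], roll=[0,0,0,0,0,0,0,0,0,0,0,0])

```text
time: 18.4
position: [0.5486, 0.2291, 0.0341]
tool_rot: [-1.209, 2.899, 0.0]
ft_force: [-0.3, -0.0, -0.4]
grip_width: 0.408
grip_force: 14.9
```

move_arm([
  [0,0,0.2],
  [0,0,0.3],
  [0,0,0.3],
  [0,0,0.3],
], roll=[0,0,0,0])

```text
time: 18.8
position: [0.5484, 0.2291, 0.0307]
tool_rot: [-1.209, 2.899, 0.0]
ft_force: [-0.5, 0.2, 0.0]
grip_width: 0.41
grip_force: 14.8
```

move_arm([
  [0,0,0],
  [0,0,0],
  [0,0,0],
  [0,0,0],
  [0,0,0],
  [0,0,0],
], roll=[0,0,0,0,0,0], gripper=7.0)

```text
time: 19.4
position: [0.5483, 0.2289, 0.0306]
tool_rot: [-1.209, 2.899, 0.0]
ft_force: [0.3, -0.5, 0.2]
grip_width: 0.786
grip_force: 0.0
```

move_arm([
  [0,0,-0.5],
  [0,0,-1.5],
  [0,0,-3],
  [0,0,-5],
  [0,0,-7],
  [0,0,-9],
  [0,0,-11],
  [0,0,-12.5],
  [0,0,-12.5],
  [0,0,-12.5],
], roll=[0,0,0,0,0,0,0,0,0,0])

```text
time: 20.4
position: [0.5482, 0.2289, 0.1558]
tool_rot: [-1.209, 2.899, 0.0]
ft_force: [-0.1, -0.2, -0.3]
grip_width: 0.805
grip_force: 0.0
```

```bash
python3 - <<'E'
from h import *
plan([(.465,-.167,.155,.852)])
E
```

```text
t 20.4 pos [0.5482 0.2289 0.1558] zaxis [ 0.  0. -1.] q7 1.98 w 0.8049469563906453
[ 33.99 -21.95   0.06] 1.509
```

move_arm([
  [1,-0.65,0],
  [3,-2,0],
  [5.5,-3.6,0],
  [8,-5.2,0],
  [10.5,-6.8,0],
  [13,-8.4,0],
  [15.5,-10,0],
  [18,-11.6,0],
  [20.5,-13.2,0],
  [23,-14.9,0],
  [25.5,-16.5,0],
  [28,-18.1,0],
  [30.5,-19.7,0],
  [32.8,-21.2,0],
  [34,-21.9,0],
  [34,-21.9,0],
  [34,-21.9,0],
  [34,-21.9,0],
], roll=[0.05,0.15,0.26,0.37,0.48,0.59,0.7,0.81,0.92,1.03,1.14,1.25,1.36,1.45,1.509,1.509,1.509,1.509])

```text
time: 22.2
position: [0.465, -0.1651, 0.1553]
tool_rot: [-1.1, -2.942, -0.001]
ft_force: [0.1, 0.2, -0.4]
grip_width: 0.805
grip_force: 0.0
```

```bash
python3 - <<'E'
from h import *
plan([(.465,-.167,.036,.852)])
a=cams.get_image('side')[80:270,170:330,::-1];b=cams.get_image('top')[90:280,90:250,::-1]
cv2.imwrite('pics/g4.png',cv2.resize(np.hstack([a,b]),None,fx=2.5,fy=2.5,interpolation=cv2.INTER_CUBIC))
E
```

```text
t 22.2 pos [ 0.465  -0.1651  0.1553] zaxis [-0.     0.001 -1.   ] q7 1.16 w 0.8048165902352883
[-0.13 -0.15 11.93] 0.003
```

View pics/g4.png

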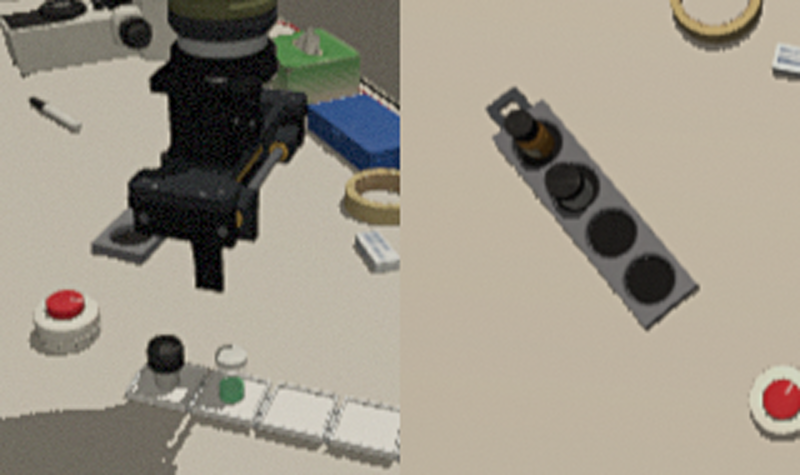

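The can stands in pocket 2. Next is the vial.

move_arm([
  [-0.1,-0.1,1],
  [-0.1,-0.1,3],
  [-0.1,-0.1,5],
  [-0.1,-0.1,7],
  [-0.1,-0.1,9],
  [-0.1,-0.1,11],
  [-0.1,-0.1,11.9],
  [-0.1,-0.1,11.9],
  [-0.1,-0.1,11.9],
  [-0.1,-0.1,11.9],
], roll=[0,0,0,0,0,0,0,0,0,0])

```text
time: 23.3
position: [0.4655, -0.1684, 0.0375]
tool_rot: [1.104, 2.939, 0.001]
ft_force: [-0.2, 0.5, -1.2]
grip_width: 0.806
grip_force: 0.0
```

move_arm([
  [0,0,0],
  [0,0,0],
  [0,0,0],
  [0,0,0],
  [0,0,0],
  [0,0,0],
  [0,0,0],
  [0,0,0],
  [0,0,0],
], roll=[0,0,0,0,0,0,0,0,0], gripper=1.0)

```text
time: 24.2
position: [0.4647, -0.1681, 0.0365]
tool_rot: [1.105, 2.941, 0.0]
ft_force: [0.7, 0.8, -0.1]
grip_width: 0.307
grip_force: 14.7
```

move_arm([
  [0,0,-0.5],
  [0,0,-1.5],
  [0,0,-3],
  [0,0,-5],
  [0,0,-7],
  [0,0,-9],
  [0,0,-11],
  [0,0,-12],
  [0,0,-12],
], roll=[0,0,0,0,0,0,0,0,0])

```text
time: 25.1
position: [0.4658, -0.1685, 0.1583]
tool_rot: [1.104, 2.938, 0.002]
ft_force: [0.2, 0.0, -1.0]
grip_width: 0.309
grip_force: 14.7
```

```bash
python3 - <<'E'
from h import *
plan([(.505,.1845,.16,2.361),(.505,.1845,.0275,2.361)])
E
```

```text
t 25.1 pos [ 0.4658 -0.1685  0.1583] zaxis [ 0.004  0.    -1.   ] q7 1.17 w 0.30884789790291906
[20.29 29.15 -0.15] -1.509
[20.33 29.12 13.1 ] -1.509
```

move_arm([
  [0.5,0.7,0],
  [1.5,2.2,0],
  [3,4.4,0],
  [4.6,6.6,0],
  [6.2,8.9,0],
  [7.8,11.2,0],
  [9.4,13.5,0],
  [11,15.8,0],
  [12.6,18.1,0],
  [14.2,20.4,0],
  [15.8,22.7,0],
  [17.4,25,0],
  [18.8,27,0],
  [19.8,28.5,0],
  [20.3,29.1,0],
  [20.3,29.1,0],
  [20.3,29.1,0],
], roll=[-0.04,-0.12,-0.23,-0.34,-0.45,-0.56,-0.67,-0.78,-0.89,-1.0,-1.11,-1.22,-1.33,-1.43,-1.509,-1.509,-1.509])

```text
time: 26.8
position: [0.5027, 0.1842, 0.1554]
tool_rot: [1.207, -2.898, 0.001]
ft_force: [0.6, 0.4, 0.2]
grip_width: 0.306
grip_force: 14.7
```

```bash
python3 - <<'E'
from h import *
plan([(.505,.1845,.0275,2.361)])
a=cams.get_image('side')[80:230,150:310,::-1];cv2.imwrite('pics/g5.png',cv2.resize(a,None,fx=3,fy=3,interpolation=cv2.INTER_CUBIC))
E
```

```text
t 26.8 pos [0.5027 0.1842 0.1554] zaxis [-0.002 -0.001 -1.   ] q7 1.99 w 0.3060271185140017
[-0.22 -0.15 12.79] -0.001
```

View pics/g5.png

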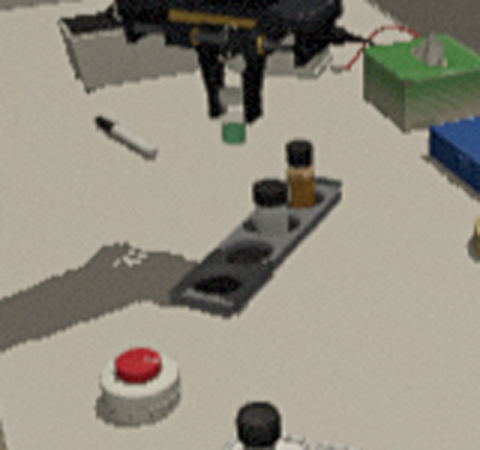

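The vial hangs upright between the fingers, and the oil and can stand upright in pockets 1 and 2. I lower the vial.

move_arm([
  [-0.1,-0.1,1],
  [-0.1,-0.1,3],
  [-0.1,-0.1,5],
  [-0.1,-0.1,7],
  [-0.1,-0.1,9],
  [-0.1,-0.1,10.5],
  [-0.1,-0.1,11.4],
  [-0.1,-0.1,12],
  [-0.1,-0.1,12.4],
  [-0.1,-0.1,12.6],
  [-0.1,-0.1,12.6],
  [-0.1,-0.1,12.6],
], roll=[0,0,0,0,0,0,0,0,0,0,0,0])

```text
time: 28.05
position: [0.5053, 0.1847, 0.0311]
tool_rot: [-1.209, 2.899, 0.0]
ft_force: [0.9, -0.2, -0.0]
grip_width: 0.309
grip_force: 14.7
```

move_arm([
  [0,0,0.2],
  [0,0,0.3],
  [0,0,0.3],
  [0,0,0.3],
], roll=[0,0,0,0])

```text
time: 28.45
position: [0.5049, 0.1845, 0.0276]
tool_rot: [-1.209, 2.899, 0.0]
ft_force: [0.2, -0.5, -0.1]
grip_width: 0.304
grip_force: 14.7
```

move_arm([
  [0,0,0],
  [0,0,0],
  [0,0,0],
  [0,0,0],
  [0,0,0],
  [0,0,0],
], roll=[0,0,0,0,0,0], gripper=7.0)

```text
time: 29.05
position: [0.5049, 0.1845, 0.0276]
tool_rot: [-1.209, 2.899, 0.0]
ft_force: [0.2, 0.3, 0.1]
grip_width: 0.749
grip_force: 0.0
```

move_arm([
  [0,0,-0.5],
  [0,0,-1.5],
  [0,0,-3],
  [0,0,-5],
  [0,0,-7],
  [0,0,-9],
  [0,0,-11],
  [0,0,-12.5],
  [0,0,-12.5],
  [0,0,-12.5],
], roll=[0,0,0,0,0,0,0,0,0,0])

```text
time: 30.05
position: [0.505, 0.1846, 0.153]
tool_rot: [-1.209, 2.899, 0.0]
ft_force: [-0.1, -0.2, -0.8]
grip_width: 0.804
grip_force: 0.0
```

```bash
python3 - <<'E'
from h import *
plan([(.4185,-.1255,.155,.852)])
E
```

```text
t 30.05 pos [0.505  0.1846 0.153 ] zaxis [ 0.001  0.001 -1.   ] q7 2.0 w 0.8044530046326251
[ 28.12 -15.67  -0.23] 1.509
```

move_arm([
  [0.8,-0.45,0],
  [2.2,-1.2,0],
  [4.2,-2.3,0],
  [6.2,-3.5,0],
  [8.2,-4.6,0],
  [10.2,-5.7,0],
  [12.2,-6.8,0],
  [14.2,-7.9,0],
  [16.2,-9,0],
  [18.2,-10.1,0],
  [20.2,-11.2,0],
  [22.2,-12.4,0],
  [24.2,-13.5,0],
  [26.2,-14.6,0],
  [27.6,-15.4,0],
  [28.1,-15.7,0],
  [28.1,-15.7,0],
  [28.1,-15.7,0],
], roll=[0.05,0.15,0.26,0.37,0.48,0.59,0.7,0.81,0.92,1.03,1.14,1.25,1.36,1.45,1.509,1.509,1.509,1.509])

```text
time: 31.85
position: [0.4189, -0.1246, 0.1524]
tool_rot: [-1.102, -2.942, -0.0]
ft_force: [0.6, -0.1, 0.5]
grip_width: 0.803
grip_force: 0.0
```

```bash
python3 - <<'E'
from h import *
plan([(.4185,-.1255,.028,.852)])
a=cams.get_image('side')[80:270,170:330,::-1];b=cams.get_image('top')[90:280,90:250,::-1]
cv2.imwrite('pics/g6.png',cv2.resize(np.hstack([a,b]),None,fx=2.5,fy=2.5,interpolation=cv2.INTER_CUBIC))
E
```

```text
t 31.85 pos [ 0.4189 -0.1246  0.1524] zaxis [-0.  0. -1.] q7 1.02 w 0.8032939436869264
[-0.03 -0.09 12.44] 0.002
```

View pics/g6.png

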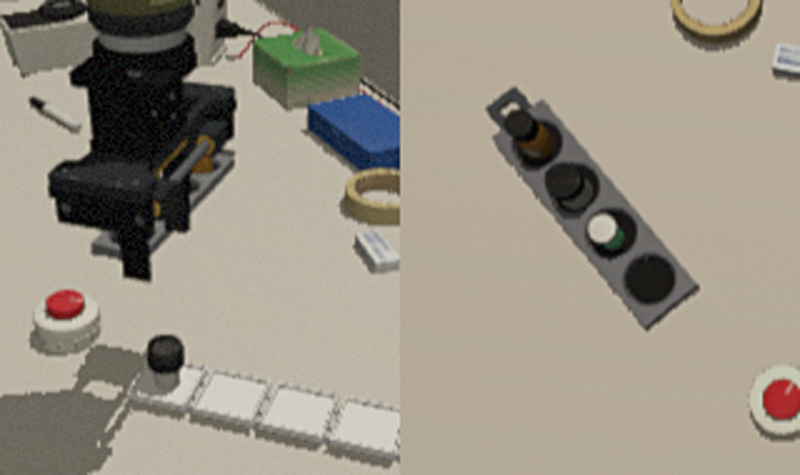

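The vial stands in pocket 3. Last is the eyepiece.

move_arm([
  [0,0,1],
  [0,0,3],
  [0,0,5],
  [0,0,7],
  [0,0,9],
  [0,0,11],
  [0,0,12.2],
  [0,0,12.4],
  [0,0,12.4],
  [0,0,12.4],
], roll=[0,0,0,0,0,0,0,0,0,0])

```text
time: 32.95
position: [0.4195, -0.1257, 0.0292]
tool_rot: [1.104, 2.94, 0.001]
ft_force: [0.3, -0.9, 0.1]
grip_width: 0.807
grip_force: 0.0
```

move_arm([
  [0,0,0],
  [0,0,0],
  [0,0,0],
  [0,0,0],
  [0,0,0],
  [0,0,0],
  [0,0,0],
  [0,0,0],
], roll=[0,0,0,0,0,0,0,0], gripper=1.0)

```text
time: 33.75
position: [0.4189, -0.1255, 0.0286]
tool_rot: [1.105, 2.941, 0.0]
ft_force: [0.3, 0.7, -0.1]
grip_width: 0.387
grip_force: 15.0
```

move_arm([
  [0,0,-0.5],
  [0,0,-1.5],
  [0,0,-3],
  [0,0,-5],
  [0,0,-7],
  [0,0,-9],
  [0,0,-11],
  [0,0,-12.5],
  [0,0,-12.5],
], roll=[0,0,0,0,0,0,0,0,0])

```text
time: 34.65
position: [0.4202, -0.1261, 0.1561]
tool_rot: [1.104, 2.936, 0.003]
ft_force: [0.4, 0.3, -0.4]
grip_width: 0.382
grip_force: 15.0
```

```bash
python3 - <<'E'
from h import *
plan([(.461,.140,.155,2.361)])
E
```

```text
t 34.65 pos [ 0.4202 -0.1261  0.1561] zaxis [ 0.005  0.    -1.   ] q7 1.01 w 0.3816757807714094
[14.46 22.7   0.13] -1.509
```

move_arm([
  [0.4,0.6,0],
  [1.2,1.9,0],
  [2.3,3.6,0],
  [3.4,5.4,0],
  [4.5,7.1,0],
  [5.6,8.8,0],
  [6.7,10.5,0],
  [7.8,12.2,0],
  [8.9,14,0],
  [10,15.7,0],
  [11.1,17.4,0],
  [12.2,19.1,0],
  [13.2,20.7,0],
  [14,22,0],
  [14.4,22.7,0],
  [14.4,22.7,0],
  [14.4,22.7,0],
], roll=[-0.04,-0.12,-0.23,-0.34,-0.45,-0.56,-0.67,-0.78,-0.89,-1.0,-1.11,-1.22,-1.33,-1.43,-1.509,-1.509,-1.509])

```text
time: 36.35
position: [0.459, 0.1397, 0.1526]
tool_rot: [1.207, -2.898, 0.001]
ft_force: [1.0, -0.9, -1.7]
grip_width: 0.382
grip_force: 15.0
```

```bash
python3 - <<'E'
from h import *
plan([(.461,.140,.0197,2.361)])
E
```

```text
t 36.35 pos [0.459  0.1397 0.1526] zaxis [-0.002 -0.001 -1.   ] q7 2.01 w 0.3817876348353713
[-0.19 -0.12 13.29] -0.001
```

move_arm([
  [0,0,1],
  [0,0,3],
  [0,0,5],
  [0,0,7],
  [0,0,9],
  [0,0,11],
  [0,0,12],
  [0,0,12.6],
  [0,0,12.9],
  [0,0,13.1],
  [0,0,13.1],
  [0,0,13.1],
], roll=[0,0,0,0,0,0,0,0,0,0,0,0])

```text
time: 37.55
position: [0.4603, 0.1403, 0.0231]
tool_rot: [-1.209, 2.898, 0.0]
ft_force: [0.5, 0.7, -0.4]
grip_width: 0.381
grip_force: 15.0
```

move_arm([
  [0,0,0.2],
  [0,0,0.3],
  [0,0,0.3],
  [0,0,0.3],
], roll=[0,0,0,0])

```text
time: 37.95
position: [0.4599, 0.1401, 0.0197]
tool_rot: [-1.209, 2.899, 0.0]
ft_force: [0.5, 1.0, 0.2]
grip_width: 0.384
grip_force: 15.0
```

move_arm([
  [0,0,0],
  [0,0,0],
  [0,0,0],
  [0,0,0],
  [0,0,0],
  [0,0,0],
], roll=[0,0,0,0,0,0], gripper=7.0)

```text
time: 38.55
position: [0.4598, 0.1401, 0.0196]
tool_rot: [-1.209, 2.9, 0.0]
ft_force: [0.5, 1.3, -0.0]
grip_width: 0.781
grip_force: 0.0
```

move_arm([
  [0,0,-0.5],
  [0,0,-1.5],
  [0,0,-3],
  [0,0,-5],
  [0,0,-7],
  [0,0,-9],
  [0,0,-11],
  [0,0,-13],
  [0,0,-15],
  [2,-2,-16],
  [6,-4,-16],
  [10,-6,-16],
  [14,-8,-16],
  [18,-10,-16],
  [22,-12,-16],
  [22,-12,-16],
  [22,-12,-16],
], roll=[0,0,0,0,0,0,0,0,0,0,0.1,0.2,0.3,0.4,0.5,0.5,0.5])

```text
time: 40.25
position: [0.3903, -0.1013, 0.1804]
tool_rot: [-0.45, 3.107, 0.002]
ft_force: [-0.2, 0.5, 0.1]
grip_width: 0.803
grip_force: 0.0
```

```bash
python3 - <<'E'
from h import *
a=cams.get_image('side')[120:220,180:300,::-1];b=cams.get_image('top')[120:220,110:230,::-1]
cv2.imwrite('pics/g7.png',cv2.resize(np.hstack([a,b]),None,fx=3.3,fy=3.3,interpolation=cv2.INTER_CUBIC))
E
```

```text
(no output)
```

View pics/g7.png

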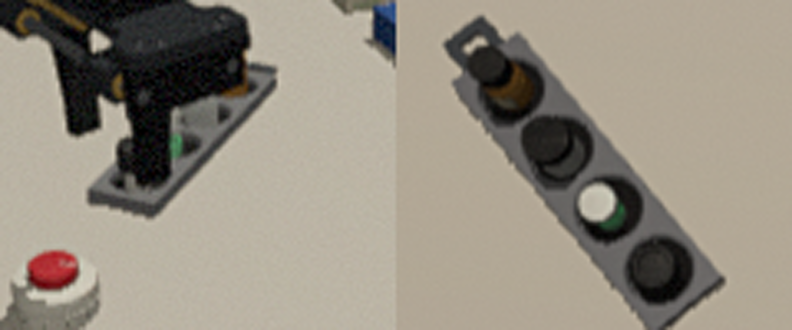

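All four things stand upright in their pockets in the top view: oil, can, vial, eyepiece counted from the tab. The gripper is clear of the block, so I hand the job in.

```bash
python3 -c "
from bench import workorder
print(workorder.close_job())"
```

```text
the job is handed in; nothing more can be done
None
```

The job is handed in at about 40 s of the 109 s allowed: the bottle, canister, vial and eyepiece stand upright in pockets 1 to 4 counted from the block's tab, as seen in the last top view; the hand-in returned no verdict.

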